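# Change over the parts cases and hold the sprung lid open

### The arm

A 7-joint arm with a two-finger parallel gripper is mounted at the origin on a cart in front of the work surface, level with it; the furniture and walls round the work are solid. World frame = base frame: x ahead of the robot, y to its left, z up, the work surface at z = 0. Lengths are in m, angles in rad, forces in N, time in s.
With the tool pointing down it reaches from about 0.35 to 0.9 m from the base axis. Payload 7.2 kg.
Tool frame: the origin (TCP) lies at the very end of the fingers, on their centre line; the grasp point (between the pads) lies 19 mm behind it; z points along the fingers, y is the line along which they close (so a half turn about z gives the same grasp; the last joint's range is limited). The gripper opens to 85 mm and grips with 20 to 120 N. Pads are 22 mm wide; open, the fingers measure 114 mm over their backs; the gripper's body (76 mm by 85 mm) begins 54 mm behind the grasp point. The pads swing forward as they close: fully open they stand 13 mm farther back than shut.
Start: joints at [-1.394, 0.411, -0.013, 1.596, 0.006, 1.134, -0.082], TCP at [0.151, 0.606, 0.204] pointing down, gripper open.
Joint ranges: [-2.95, 2.95], [-0.29, 1.99], [-1.47, 1.44], [0.14, 2.54], [-1.03, 4.17], [0.13, 1.85], [-2.86, 2.86]. Speed limits (rad/s): [2.39, 2.39, 3.01, 3.01, 3.14, 3.14, 3.14].

### API

Orientations are given as a unit quaternion [x, y, z, w].
In Python, from station import bot gives the robot as it stands. The module is installed in compiled form; this text tells all that it offers.
- The arm moves only by the shell command python3 -m handwheel 'ROWS' [OPENING] [FORCE]. ROWS is JSON, a list of rows, each a list of 4 numbers: the shift along the tool's x, y, z each as a share of 0.25 m, from -1 to 1, then the turn about the tool's z as a share of pi rad, from -1 to 1. In form: [[tx, ty, tz, spin], ...]. A call has 1 to 12 rows; each row is the pose to reach, as a shift and turn from the pose commanded when the call began, along the tool's axes at that moment, turning the shorter way round; what a row does not reach only later rows make up. A row lasts 1/8 s, in which the tool goes at most 62.5 mm and 10.7 degrees, less where a joint would pass 70% of its speed; a pose out of reach is approached as far as the arm can. A call with a number of a shift or a turn outside -1 to 1 is refused whole. A call with a gripper value outside its range is refused whole. OPENING is the opening, from 0 (shut) to 1 (fully open), set as the call begins (- or left out, the last holds). The fingers move at their own pace and stop on an object; FORCE is the grip in N (left out, the last holds). Time passes only in rows, so rows that repeat a pose let the fingers close. It gives the time, the measured TCP pose, the force, the opening and the grip force at its end, in the units of the state.
- bot.state(): the state, without advancing time (a new reading comes with each control period).
- bot.capture(name): name is "scene" or "side" or "wrist"; returns a dict with "pixels" (420x560x3 uint8, red, green, blue), "intrinsics" (3x3 intrinsics, pixels), "distortion" ([k1, k2, p1, p2, k3] as OpenCV has them; the pictures are not rectified), "R" (3x3) and "t" (3): a world point X has camera coordinates R X + t. Camera axes: x right, y down, z forward; pixel columns grow to the right and rows downward; lengths in m; the calibration is good to about 2 mm. A picture is of the moment at which its call begins. There is no depth.
- bot.hand_in(): hands the job in; it is judged then, once.
The state is a dict: "clock": time; "qpos": joint angles; "qd": joint speeds; "joint_torque": joint torques, N m; "eef_pos": TCP position; "ee_rot": TCP orientation; "ft_force": force on the tool from outside, world axes, zero at the start; "moment": the same for the moment, N m; "finger_gap": opening from 0.0 (shut) to 1.0 (fully open); "grip_force": force on a finger pad.
Only numpy, scipy, OpenCV 4.12 (cv2) and the standard library are available. Lean on these libraries where they do the work, as an engineer would, in place of code of your own. Each camera call takes 0.05 s, during which the arm holds its last target. There are 200 camera calls.

### The job

The mechanic is done with the bearings and needs bolts next. Press the blue lid that stands ajar shut until it snaps and stays shut by itself, then lift the red lid, the one with the bar handle, and hold it open at 60 degrees so that the mechanic can reach in; it springs shut if let go, so finish while still holding it there. Leave the other things on the bench alone.

Things in the scene. Friction and masses are not known exactly. Their poses are not given: they have to be found in the camera images.
- blue_case: Grey sheet-steel parts case with a blue lid and a small blue plate on its front, fixed to the bench; 140 mm deep (its x) x 120 mm wide (its y) x 80 mm high without the lid. Origin: centre of the underside; its front faces its own -x, the hinge is along y on the far (+x) upper edge, z up.
- blue_lid (a joint): Angle of the blue lid, rad: 0 = shut, grows as it opens. A light spring lifts it to about 0.4 to 0.75 rad, and lifts it again if it is let go before it has snapped in. A spring catch at the front edge takes over in the last 0.04 rad: about 8 to 12 N pushed down near the front edge takes it past the catch, and it then stays at about 0.
- blue_press (a point): Point on the upper face of the blue lid, in the middle of its width, 130 mm from the hinge axis and 12 mm behind the lid's front edge (a narrow lip and the steel catch tongue stick out up to 28 mm further). Moves with the lid; when the lid is shut it lies 86 mm above the bench, 57 mm to the front (-x) of the case's origin. Good place to push down. The lid is 6 mm thick, 124 mm wide.
- red_case: The same grey parts case with a red lid and red front plate, fixed to the bench; 140 x 120 x 80 mm without the lid. Origin: centre of the underside; its front faces its own -x, hinge along y on the far (+x) upper edge, z up.
- red_lid (a joint): Angle of the red lid, rad: 0 = shut (as it starts), grows as it opens; 60 degrees = 1.047. A spring and its weight pull it shut: about 2 N at the handle when shut, about 4 N at 60 degrees. No catch.
- red_lid_hinge (a point): Middle of the red lid's hinge axis, 83 mm above the bench, 73 mm behind (+x of) the case's origin. The axis is the case's y.
- red_handle (a point): Middle of the red lid's steel bar handle: a round bar 12 mm thick and 90 mm long along the case's y, in the lid's plane, 188 mm from the hinge axis, 46 mm in front of the lid's front edge (free gap of 40 mm between bar and lid, bounded at both ends by the two arms of the bar). 83 mm above the bench when shut. Moves with the lid, along a circle about the hinge.
- tape_roll: Black tape roll lying flat, 73 mm across, 19 mm high; origin under its centre. Bystander.
- pill_jar: White plastic jar with white cap, 48 mm across, 85 mm high; origin under its centre. Bystander.
- jar_bolts: Green jar with white lid, 66 mm across, 90 mm high; origin under its centre. Bystander.
- oil_bottle: Black bottle with a thin spout and a yellow-brown band, 46 mm across, 155 mm high; origin under its centre. Bystander.
- hub_rear: Grey wheel hub lying on its side, 43 x 125 x 43 mm; origin under its centre. Bystander.
- driver_yellow: Screwdriver with yellow handle lying flat, 28 x 200 x 27 mm; origin under its centre. Bystander.

How it is judged:
On the way, in this order (a step that is already met when the one before it is completed fails the run):
1. the blue lid is snapped shut and stays shut untouched (value of joint blue_lid below 0.03 rad and contact force between blue_case and the arm below 0.2 N and contact force between blue_case and the fingers below 0.2 N), for 0.4 s.
2. the red lid is lifted to 60 degrees (value of joint red_lid between 0.925 and 1.17 rad), for 0.2 s.
At the end, for the whole second after the job is handed in: The robot is still holding the red lid, steady and within 7 degrees of 60 degrees open, and the blue lid is snapped shut (within 0.03 rad of 0) (all of step 2 and velocity of joint red_lid between -0.1 and 0.1 rad/s and (contact force between red_case and the fingers above 0.5 N or contact force between red_case and the arm above 0.5 N) and value of joint blue_lid below 0.03 rad); the arm keeps its last pose, push and grip.
It fails at once if a bystander is moved by more than 3 cm (distance of any of tape_roll, pill_jar, jar_bolts, oil_bottle, hub_rear, driver_yellow from where it was at the start of the episode above 0.03 m).
It also fails if it takes over 51 s, if anything falls off the work surface, if the arm or the gripper's body presses on something with over 40 N, if the wrist force passes 120 N, or if a joint passes its speed limit or range.

## Working session

There is one attempt and no reset: what is moved stays moved. The work goes in short steps, Python scripts to look and compute and a shell command to move; the robot and the scene stay as the last step left them, time stands still between calls to the robot, and variables do not carry over. Pictures are saved under pics/ and viewed, at most 10 in all, crops included, and the job is handed in when it is done.

```bash
mkdir -p pics
python3 - <<'E'
from station import bot
import cv2,numpy as np
for n in("scene","side"):
    c=bot.capture(n);cv2.imwrite(f"pics/{n}0.png",c["pixels"][:,:,::-1])
    np.savez(f"{n}0.npz",**{k:np.array(v) for k,v in c.items()})
    print(n,(-np.array(c["R"]).T@c["t"]).round(3),np.array(c["R"])[2].round(2))
print(bot.state())
E
```

```text
scene [-0.12  -0.672  0.815] [ 0.55  0.52 -0.65]
side [ 0.444 -1.096  1.03 ] [ 0.05  0.72 -0.69]
{'clock': 0.1, 'qpos': array([-1.39420681,  0.4118013 , -0.0127096 ,  1.59701938,  0.00555275,
        1.13428347, -0.08217195]), 'qd': array([ 0.00085426, -0.00318704, -0.00047187, -0.00101957, -0.0019629 ,
        0.00028874, -0.0001361 ]), 'joint_torque': array([ 3.63909974e-03, -6.01828194e+01,  6.84943032e-01, -3.00096130e+01,
        1.41229838e-02,  6.24962646e-03,  7.63273306e-06]), 'eef_pos': array([0.15137286, 0.60586268, 0.20292462]), 'ee_rot': array([ 1.22074309e-01,  9.92520689e-01, -7.36134636e-04, -5.88582717e-05]), 'ft_force': array([0.61975989, 0.63450063, 0.15036783]), 'moment': array([ 0.04983768,  0.06769965, -0.00589267]), 'grip_force': 0.0, 'finger_gap': 1.0013223256682986}
```

View pics/scene0.png

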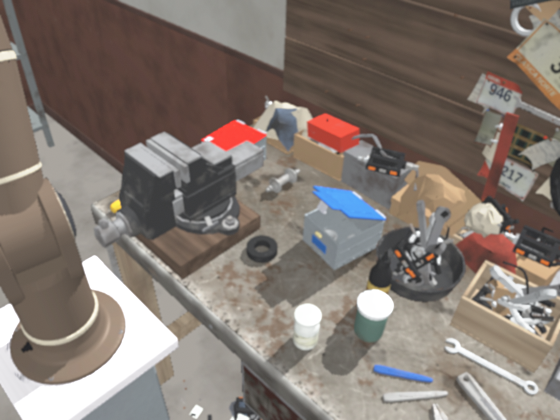

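View pics/side0.png

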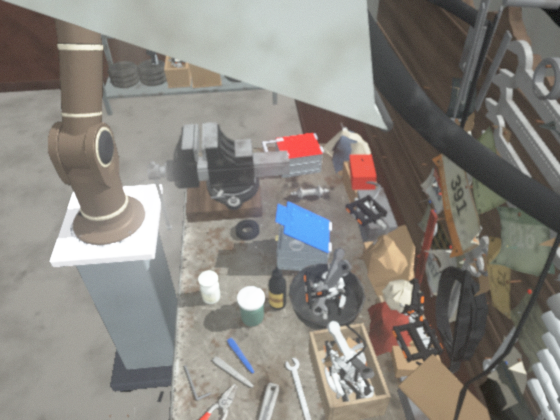

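The blue case is at scene (343,225), with its lid ajar. The red lid on the grey case is at scene (235,138) and side (298,150), beyond the vise. The tape roll is at scene (262,248) and the hub at (284,181). I'll zoom in on both.

Run:
```python
import cv2,numpy as np
a=cv2.imread("pics/scene0.png")[100:270,180:400];b=cv2.imread("pics/side0.png")[110:280,160:380]
f=lambda i:cv2.resize(i,(660,510)[:2],interpolation=cv2.INTER_CUBIC)
cv2.imwrite("pics/za.png",f(a));cv2.imwrite("pics/zb.png",f(b))
```

```text
(no output)
```

View pics/za.png

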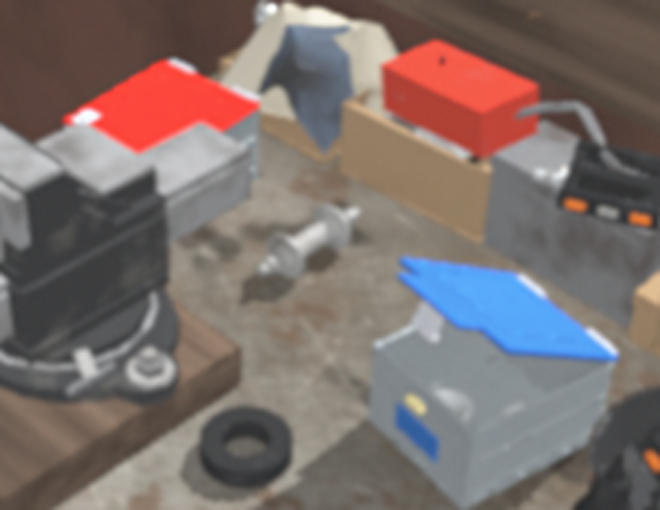

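View pics/zb.png

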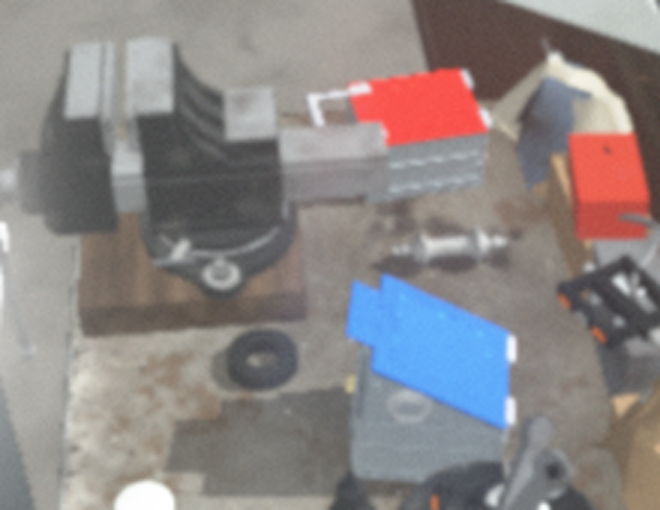

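Crop findings. The red lid's hinge corners are at za (181,66), (257,100) and zb (466,75), (488,120). Its bar handle is at zb (312,98)-(320,125), with its near part behind the vise slide. The blue lid's hinge ends are at za (530,285), (602,345) and zb (512,348), (509,411). Next I'll triangulate these points.

```bash
cat > h.py <<'E'
import numpy as np,cv2
def ray(c,uv):
    p=cv2.undistortPoints(np.array([[uv]],float),np.array(c["intrinsics"],float),np.array(c["distortion"],float))[0,0]
    R=np.array(c["R"]);return -R.T@np.array(c["t"]),R.T@np.r_[p,1]
def onz(c,uv,z):
    o,d=ray(c,uv);return o+d*(z-o[2])/d[2]
def tri(*cu):
    A=np.zeros((3,3));b=np.zeros(3);P=[]
    for c,uv in cu:
        o,d=ray(c,uv);d=d/np.linalg.norm(d);M=np.eye(3)-np.outer(d,d);A+=M;b+=M@o;P.append((o,M))
    x=np.linalg.solve(A,b);return x,max(np.linalg.norm(M@(x-o)) for o,M in P)
E
python3 - <<'E'
from h import *
S=dict(np.load("scene0.npz"));D=dict(np.load("side0.npz"))
za=lambda u,v:(180+u/3-.33,100+v/3-.33);zb=lambda u,v:(160+u/3-.33,110+v/3-.33)
np.set_printoptions(precision=3,suppress=True)
for n,a,b in [("blue hingeL",(530,285),(512,348)),("blue hingeR",(602,345),(509,411)),("bl tongue L",(400,260),(357,282)),("bl front R?",(497,357),(375,375)),
 ("red hinge L",(181,66),(466,75)),("red hinge R",(257,100),(488,120)),("lid far front",(68,120),(352,84)),("hub near",(268,268),(395,250)),("hub far",(352,212),(500,240)),("tape",(246,440),(263,358)),
 ("vise slide end near top",(250,143),(386,130)),("viseslide far top",(200,122),(384,122)),("jaw back top",(155,170),(275,135)),("jaw back far",(100,130),(272,90))]:
    print(n,*tri((S,za(*a)),(D,zb(*b))))
for n,p,z in [("bar far",(312,98),.083),("bar vis end",(320,125),.083),("arm root",(370,88),.083),("redhL",(466,75),.086),("redhR",(488,120),.086)]: print(n,onz(D,zb(*p),z))
E
```

```text
blue hingeL [ 0.675 -0.186  0.081] 0.0004321983710133346
blue hingeR [ 0.656 -0.268  0.082] 0.0013434776384920056
bl tongue L [ 0.529 -0.167  0.171] 0.00451057415484516
bl front R? [ 0.535 -0.254  0.133] 0.0013857303425373333
red hinge L [0.7   0.26  0.085] 0.002196794114848425
red hinge R [0.71  0.166 0.086] 0.00349501322818979
lid far front [0.565 0.268 0.079] 0.0016267549123436815
hub near [0.588 0.026 0.027] 0.0006872818580862204
hub far [0.705 0.034 0.024] 0.0004830887041590344
tape [ 0.436 -0.103  0.011] 0.0018019035955452475
vise slide end near top [0.578 0.043 0.165] 0.010643818448795642
viseslide far top [0.585 0.106 0.141] 0.00030549298677780604
jaw back top [0.465 0.027 0.191] 0.002344223703822031
jaw back far [0.466 0.092 0.198] 0.004101233208740578
bar far [0.515 0.242 0.083]
bar vis end [0.521 0.188 0.083]
arm root [0.585 0.254 0.083]
redhL [0.701 0.263 0.086]
redhR [0.712 0.171 0.086]
```

```bash
python3 - <<'E'
from h import *
np.set_printoptions(precision=3,suppress=True)
S=dict(np.load("scene0.npz"));D=dict(np.load("side0.npz"))
print("spout",tri((S,(381,262)),(D,(277,269))),"pan tool",tri((S,(445,209)),(D,(340,252))))
E
python3 -m handwheel '[[0,0,-0.3,0.05],[-0.2,-0.15,-0.6,0.1],[-0.4,-0.3,-0.6,0.16],[-0.6,-0.45,-0.6,0.22],[-0.8,-0.6,-0.6,0.28],[-0.8,-0.6,-0.6,0.34],[-0.8,-0.6,-0.6,0.385],[-0.8,-0.6,-0.6,0.385]]' 0
```

```text
spout (array([ 0.502, -0.369,  0.123]), np.float64(0.005920047820845651)) pan tool (array([ 0.646, -0.406,  0.203]), np.float64(0.011326040779144272))
clock: 1.1
eef_pos: [0.3091, 0.4121, 0.3535]
ee_rot: [0.665, 0.747, -0.0, -0.0]
ft_force: [0.2, 0.7, 0.6]
finger_gap: -0.001
grip_force: 0.0
```

```bash
python3 -m handwheel '[[-0.2,0.15,0,0],[-0.4,0.3,0,0],[-0.6,0.45,0,0],[-0.8,0.6,0,0],[-1,0.69,0,0]]' && python3 -m handwheel '[[-0.2,0,0,0],[-0.4,0,0,0],[-0.6,0,0,0],[-0.8,0,0,0],[-1,0,0,0],[-1,0,0,0]]'
python3 - <<'E'
from station import bot
import cv2,numpy as np
for n in("scene","side","wrist"):
    c=bot.capture(n);cv2.imwrite(f"pics/{n}1.png",c["pixels"][:,:,::-1])
    np.savez(f"{n}1.npz",**{k:np.array(v) for k,v in c.items()})
print(bot.state()["qpos"])
E
```

```text
clock: 1.72
eef_pos: [0.5107, 0.1831, 0.3532]
ee_rot: [0.663, 0.749, -0.0, 0.0]
ft_force: [0.6, -0.1, 0.6]
finger_gap: -0.004
grip_force: 0.0
clock: 2.48
eef_pos: [0.5383, -0.0683, 0.3537]
ee_rot: [0.666, 0.746, -0.001, 0.001]
ft_force: [-0.2, 0.8, -0.4]
finger_gap: -0.002
grip_force: 0.0
[-0.535565    0.19011315  0.68158791  1.5990211  -0.12156552  1.39636267
  0.27870058]
```

View pics/wrist1.png

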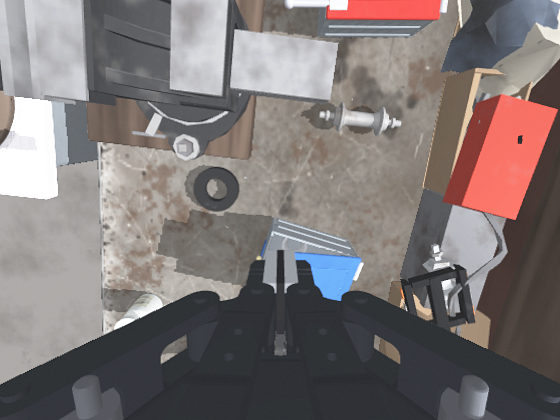

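The wrist view shows the blue lid under the fingers at (325,270). The red lid's near edge is at about (370,30), with no obstacles in between. I'm moving down to just above the blue lid.

```bash
python3 -m handwheel '[[-0.2,0,0,0],[-0.4,0.01,0.15,0],[-0.54,0.01,0.35,0],[-0.54,0.01,0.5,0],[-0.54,0.01,0.61,0],[-0.54,0.01,0.61,0]]' && python3 -m handwheel '[[0,0,0.05,0],[0,0,0.1,0],[0.01,-0.02,0.15,0],[0.01,-0.03,0.2,0],[0.01,-0.04,0.25,0],[0.02,-0.05,0.3,0],[0.02,-0.06,0.35,0],[0.02,-0.06,0.38,0]]'
python3 - <<'E'
from station import bot
import cv2
for n in["side"]:
    c=bot.capture(n);cv2.imwrite(f"pics/{n}2.png",cv2.resize(c["pixels"][150:320,200:400,::-1],(600,510)))
E
```

```text
clock: 3.38
eef_pos: [0.5561, -0.1954, 0.199]
ee_rot: [0.663, 0.748, -0.001, -0.002]
ft_force: [-0.1, 0.2, 0.6]
finger_gap: 0.001
grip_force: 0.0
clock: 4.38
eef_pos: [0.5409, -0.1947, 0.1053]
ee_rot: [0.665, 0.747, -0.0, -0.0]
ft_force: [-0.1, -1.2, 1.4]
finger_gap: -0.001
grip_force: 0.5
```

View pics/side2.png

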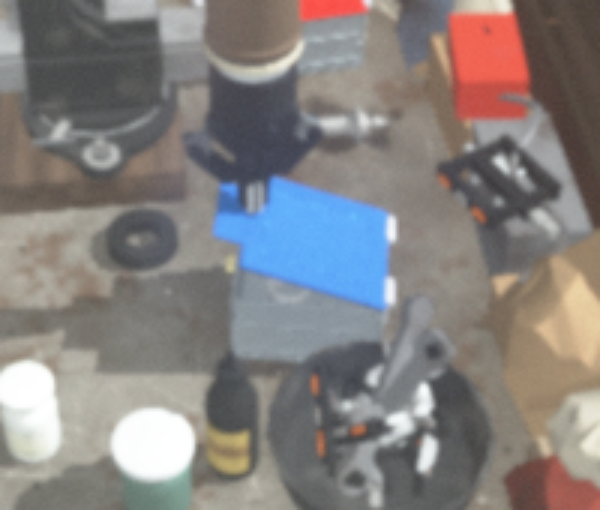

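The fingertips are on the lid near its front edge, at (255,205), and the lid is going down. I'll press on.

```bash
python3 -m handwheel '[[0,0.01,0.03,0],[0,0.01,0.05,0],[0,0.01,0.07,0],[0,0.01,0.08,0]]' && python3 -m handwheel '[[0,0,0.01,0],[0,0,0.02,0],[0,0,0.02,0]]'
```

```text
clock: 4.92
eef_pos: [0.5437, -0.1944, 0.0859]
ee_rot: [0.665, 0.747, -0.0, -0.0]
ft_force: [-0.8, 0.6, 2.5]
finger_gap: -0.001
grip_force: 0.7
clock: 5.3
eef_pos: [0.5438, -0.1945, 0.0811]
ee_rot: [0.665, 0.747, -0.0, 0.0]
ft_force: [0.0, 0.0, 0.8]
finger_gap: 0.004
grip_force: 0.4
```

```bash
python3 -m handwheel '[[0,0,0.01,0],[0,0,0.02,0],[0,0,0.02,0]]' && python3 -m handwheel '[[0,0,0.01,0],[0,0,0.01,0]]'
python3 - <<'E'
from station import bot
import cv2
a=bot.capture("side")["pixels"][150:320,230:380,::-1];b=bot.capture("scene")["pixels"][150:320,260:410,::-1]
cv2.imwrite("pics/3.png",cv2.resize(cv2.hconcat([a,b]),(800,453)))
E
```

```text
clock: 5.68
eef_pos: [0.5437, -0.1944, 0.076]
ee_rot: [0.665, 0.747, -0.0, -0.0]
ft_force: [-0.8, -0.1, 0.9]
finger_gap: -0.002
grip_force: 0.5
clock: 5.92
eef_pos: [0.5438, -0.1945, 0.0735]
ee_rot: [0.665, 0.747, -0.0, -0.0]
ft_force: [-0.5, -0.2, 1.7]
finger_gap: 0.003
grip_force: 0.5
```

View pics/3.png

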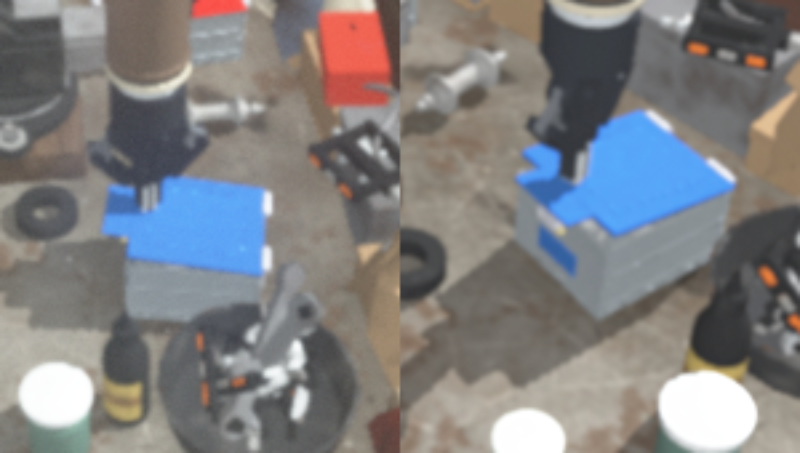

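The lid is almost down and the push is only 1 to 2 N, so the catch isn't passed yet. I'll push further in small steps.

```bash
for i in 1 2; do python3 -m handwheel '[[0,0,0.01,0],[0,0,0.01,0]]' | egrep 'pos|ft_'; done; python3 -m handwheel '[[0,0,0.01,0],[0,0,0.02,0],[0,0,0.02,0]]'
```

```text
eef_pos: [0.5438, -0.1945, 0.071]
ft_force: [0.0, -0.5, 1.5]
eef_pos: [0.5437, -0.1944, 0.0685]
ft_force: [-0.9, -0.1, 0.6]
clock: 6.9
eef_pos: [0.5435, -0.1944, 0.0637]
ee_rot: [0.665, 0.747, -0.0, -0.0]
ft_force: [-2.1, 0.1, 4.2]
finger_gap: 0.0
grip_force: 1.8
```

The tip is lower than a shut lid should allow, so I'll check the tip and lid corners by triangulation and take a close look.

Run:
```python
from station import bot
from h import *
np.set_printoptions(precision=3,suppress=True)
D=bot.capture("side");S=bot.capture("scene")
np.savez("d4.npz",s=S["pixels"],d=D["pixels"])
g=lambda p,c:cv2.resize(p[c[1]:c[1]+70,c[0]:c[0]+70,::-1],(400,400),interpolation=cv2.INTER_CUBIC)
cv2.imwrite("pics/4.png",cv2.hconcat([g(D["pixels"],(260,200)),g(S["pixels"],(290,180))]))
for n,a,b in [("nearfront",(338.7,238),(278,247.5)),("tip",(324.5,217.5),(285.5,228)),("hingeR",(383,219),(329,248)),("hingeL",(356,193),(329,222))]: print(n,*tri((S,a),(D,b)))
# where TCP projects
X=np.array([bot.state()["eef_pos"]])
for c in(S,D):
    print(cv2.projectPoints(X,cv2.Rodrigues(np.array(c["R"]))[0],np.array(c["t"]),np.array(c["intrinsics"],float),np.array(c["distortion"],float))[0].ravel())
```

```text
nearfront [ 0.517 -0.258  0.09 ] 0.002604005791183613
tip [ 0.544 -0.193  0.094] 0.00019134923405773028
hingeR [ 0.653 -0.277  0.081] 0.005123797626484943
hingeL [ 0.67  -0.186  0.093] 0.0024005263303258006
[323.589 227.76 ]
[285.304 235.508]
```

View pics/4.png

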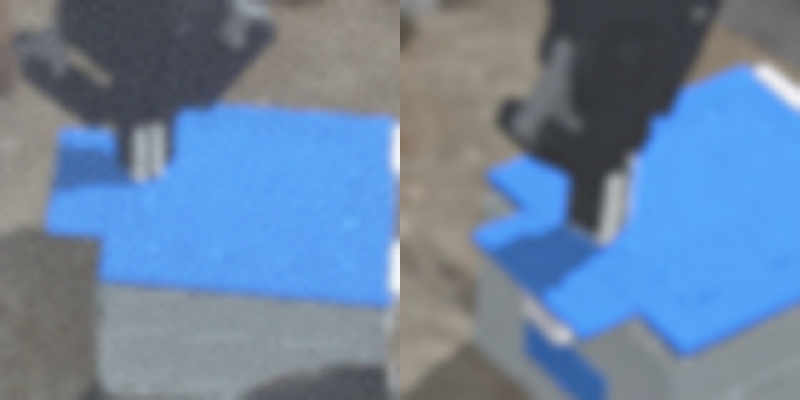

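The lid is very nearly shut. The visible tip sits on it at z≈0.083, although the reported TCP reads about 15 to 20 mm lower, which I'll remember for the grasp. The force is starting to build, so I'll keep pressing.

```bash
for i in 1; do python3 -m handwheel '[[0,0,0.01,0],[0,0,0.01,0]]' | egrep 'pos|ft_';  python3 -m handwheel '[[0,0,0.01,0],[0,0,0.01,0]]' | egrep 'pos|ft_';  python3 -m handwheel '[[0,0,0.01,0],[0,0,0.01,0]]' | egrep 'pos|ft_'; done
```

```text
eef_pos: [0.5439, -0.1944, 0.0609]
ft_force: [-0.3, 0.2, -0.3]
eef_pos: [0.5441, -0.1944, 0.0586]
ft_force: [0.5, -0.7, 1.0]
eef_pos: [0.5442, -0.1944, 0.0581]
ft_force: [-7.0, 2.8, 23.2]
```

The force dropped and then jumped to 23 N, so the lid has snapped in and bottomed. I'll retreat and check.

```bash
python3 -m handwheel '[[0,0,-0.05,0],[0,0,-0.2,0],[0,0,-0.45,0],[0,0,-0.7,0],[0,0,-0.9,0],[0,0,-1,0],[0,0,-1,0],[0,0,-1,0]]'
python3 - <<'E'
from station import bot
from h import *
np.set_printoptions(precision=3,suppress=True)
D=bot.capture("side");S=bot.capture("scene");W=bot.capture("wrist")
X=np.array([bot.state()["eef_pos"]]);out=[]
for n,c in(("s",S),("d",D)):
    p=cv2.projectPoints(X,cv2.Rodrigues(np.array(c["R"]))[0],np.array(c["t"]),np.array(c["intrinsics"],float),np.array(c["distortion"],float))[0].ravel()
    im=c["pixels"][:,:,::-1].copy();cv2.circle(im,tuple(int(round(v)) for v in p),1,(0,255,0),-1);print(p)
    x0,y0=(250,100) if n=="s" else (220,120);print(x0,y0)
    out.append(cv2.resize(im[y0:y0+150,x0:x0+133],(400,451),interpolation=cv2.INTER_CUBIC))
cv2.imwrite("pics/5.png",cv2.hconcat(out))
E
```

```text
clock: 8.75
eef_pos: [0.5434, -0.1942, 0.3053]
ee_rot: [0.665, 0.747, -0.0, -0.001]
ft_force: [0.1, 0.0, -1.1]
finger_gap: 0.001
grip_force: 0.0
[333.659 137.615]
250 100
[285.125 169.523]
220 120
```

View pics/5.png

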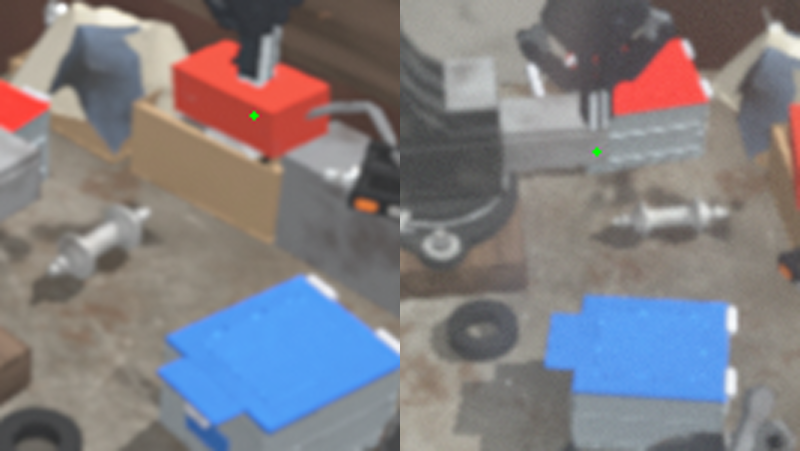

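The blue lid lies flat and shut with nothing touching it. The tip is at scene (336,127) and side (286,162), about 28 mm above the reported TCP, while xy agrees; I'll apply that offset. Next I'll move over the red bar with the fingers partly open.

```bash
python3 -m handwheel '[[0.2,0,0,0],[0.4,0,0,0],[0.6,0.02,0,0],[0.8,0.03,0,0],[1,0.04,0,0]]' 0.47 && python3 -m handwheel '[[0.2,0.02,0,0],[0.4,0.04,0,0],[0.59,0.04,0,0],[0.59,0.04,0,0],[0.59,0.04,0,0]]' && python3 -m handwheel '[[0,0,0.2,0],[0,0,0.35,0],[0,0,0.4,0],[0,0,0.4,0]]'
python3 - <<'E'
from station import bot
from h import *
np.set_printoptions(precision=3,suppress=True)
W=bot.capture("wrist");D=bot.capture("side")
np.savez("w5.npz",**{k:np.array(v) for k,v in W.items()})
cv2.imwrite("pics/6.png",cv2.hconcat([W["pixels"][100:400,60:460,::-1],cv2.resize(D["pixels"][80:220,180:366,::-1],(400,300))]))
for x in [(.519,.193,.083),(.514,.238,.083),(.524,.148,.083)]:
    print(cv2.projectPoints(np.array([x]),cv2.Rodrigues(np.array(W["R"]))[0],np.array(W["t"]),np.array(W["intrinsics"],float),np.array(W["distortion"],float))[0].ravel())
E
```

```text
clock: 9.52
eef_pos: [0.5241, 0.0566, 0.3055]
ee_rot: [0.665, 0.747, -0.0, -0.0]
ft_force: [-0.1, 0.7, 0.3]
finger_gap: 0.471
grip_force: 0.0
clock: 10.15
eef_pos: [0.5174, 0.202, 0.3055]
ee_rot: [0.665, 0.747, -0.001, 0.0]
ft_force: [0.1, -1.0, -0.0]
finger_gap: 0.469
grip_force: 0.0
clock: 10.65
eef_pos: [0.5177, 0.2016, 0.2063]
ee_rot: [0.665, 0.747, -0.0, 0.0]
ft_force: [0.7, -0.1, 1.1]
finger_gap: 0.47
grip_force: 0.0
[280.522 210.39 ]
[280.714 163.521]
[280.345 253.758]
```

View pics/6.png

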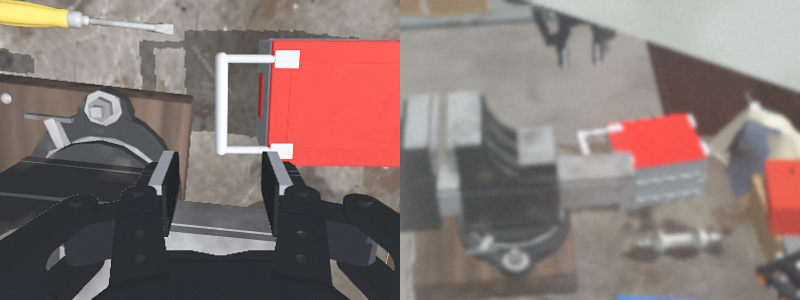

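In the wrist view the bar runs along column 282, rows 157 to 250, centred between the fingers; this matches the estimate within 2 to 5 mm. I'm descending in two stages.

```bash
python3 -m handwheel '[[0,0.01,0.15,0],[0,0.01,0.3,0],[0,0.01,0.4,0],[0,0.01,0.4,0]]' && python3 -m handwheel '[[0,0,0.05,0],[0,0,0.1,0],[0,0,0.15,0],[0,0,0.2,0],[0,0,0.25,0],[0,0,0.27,0],[0,0,0.27,0]]'
python3 - <<'E'
from station import bot
from h import *
W=bot.capture("wrist");D=bot.capture("side")
cv2.imwrite("pics/7.png",cv2.hconcat([W["pixels"][100:400,60:460,::-1],cv2.resize(D["pixels"][90:210,210:370,::-1],(400,300),interpolation=cv2.INTER_CUBIC)]))
E
```

```text
clock: 11.25
eef_pos: [0.5197, 0.2028, 0.106]
ee_rot: [0.665, 0.747, -0.001, -0.0]
ft_force: [0.8, 1.0, 0.2]
finger_gap: 0.469
grip_force: 0.0
clock: 12.12
eef_pos: [0.5198, 0.2028, 0.0383]
ee_rot: [0.665, 0.747, -0.0, -0.0]
ft_force: [0.4, 0.8, -0.1]
finger_gap: 0.469
grip_force: 0.0
```

View pics/7.png

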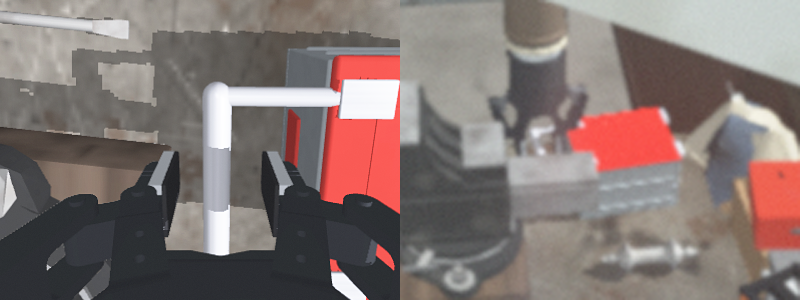

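The bar, at crop column 217, lies between the two pads. That's now 11 pictures viewed, one over the limit of 10, so I'll view no more and go by numbers. Closing now.

```bash
python3 -m handwheel '[[0,0,0.01,0],[0,0,0.01,0],[0,0,0.01,0],[0,0,0.01,0],[0,0,0.01,0],[0,0,0.01,0]]' 0 50
```

```text
clock: 12.98
eef_pos: [0.5181, 0.2028, 0.0359]
ee_rot: [0.665, 0.747, -0.001, -0.001]
ft_force: [-5.0, -1.3, 1.8]
finger_gap: 0.119
grip_force: 48.7
```

```bash
python3 -m handwheel '[[0,0.001,-0.039,0],[0,0.004,-0.079,0],[0,0.009,-0.118,0],[0,0.016,-0.156,0],[0,0.026,-0.195,0],[0,0.037,-0.232,0],[0,0.05,-0.269,0],[0,0.065,-0.306,0],[0,0.082,-0.341,0],[0,0.101,-0.376,0],[0,0.101,-0.376,0]]'
```

```text
clock: 14.35
eef_pos: [0.5415, 0.2054, 0.1306]
ee_rot: [0.665, 0.747, -0.003, -0.002]
ft_force: [-14.3, -2.9, 4.6]
finger_gap: 0.119
grip_force: 48.9
```

```bash
python3 -m handwheel '[[0,-0.01,-0.006,0],[0,0.01,-0.04,0],[0,0.033,-0.072,0],[0,0.055,-0.103,0],[0,0.083,-0.134,0],[0,0.111,-0.163,0],[0,0.14,-0.191,0],[0,0.17,-0.217,0],[0,0.202,-0.24,0],[0,0.235,-0.263,0],[0,0.27,-0.285,0],[0,0.27,-0.285,0]]'
python3 - <<'E'
from station import bot
from h import *
np.set_printoptions(precision=3,suppress=True)
W=bot.capture("side");s=bot.state()
cv2.imwrite("pics/8.png",W["pixels"][:,:,::-1])
def red(p):
    h=cv2.cvtColor(p,cv2.COLOR_RGB2HSV);return cv2.inRange(h,(0,150,120),(8,255,255))|cv2.inRange(h,(172,150,120),(180,255,255))
m=red(W["pixels"]);n,l,st,ce=cv2.connectedComponentsWithStats(m);print(st[1:][st[1:,4]>60])
print(s["eef_pos"],s["ft_force"],s["finger_gap"])
# expected lid corners at 50/60/70 deg
ax=np.array([.993,.117,0]);ay=np.array([-.117,.993,0]);h=np.array([.706,.215,.083])
for t in (0,50,60,70):
    t=np.radians(t);P=np.array([h-ax*r*np.cos(t)+np.array([0,0,r*np.sin(t)])+ay*y for r in(0,.142) for y in(-.062,.062)])
    p=cv2.projectPoints(P,cv2.Rodrigues(np.array(W["R"]))[0],np.array(W["t"]),np.array(W["intrinsics"],float),np.array(W["distortion"],float))[0].reshape(-1,2);print(p.ravel())
E
```

```text
clock: 15.85
eef_pos: [0.6127, 0.2133, 0.205]
ee_rot: [0.665, 0.747, 0.001, -0.0]
ft_force: [-11.3, -3.7, 15.1]
finger_gap: 0.121
grip_force: 49.7
[[301 114  19  33 109]
 [350 155  26  34 704]]
[0.612 0.213 0.205] [-11.111  -3.37   14.388] 0.12215800722729105
[323.614 153.446 313.782 133.246 282.911 159.377 275.148 138.626]
[323.614 153.446 313.782 133.246 298.16  130.045 289.206 110.02 ]
[323.614 153.446 313.782 133.246 304.401 125.447 295.054 105.588]
[323.614 153.446 313.782 133.246 311.313 121.721 301.552 102.017]
```

Run:
```python
from station import bot
from h import *
np.set_printoptions(precision=1,suppress=True,linewidth=150)
ax=np.array([.993,.117,0]);ay=np.array([-.117,.993,0]);h=np.array([.706,.215,.083])
for nm in("side","scene"):
    W=bot.capture(nm);hv=cv2.cvtColor(W["pixels"],cv2.COLOR_RGB2HSV)
    m=cv2.inRange(hv,(0,120,60),(10,255,255))|cv2.inRange(hv,(170,120,60),(180,255,255))
    x0,x1,y0,y1=(265,335,90,165) if nm=="side" else (190,285,80,190)
    s=m[y0:y1,x0:x1]
    print(nm,[(y0+i,x0+int(np.flatnonzero(r)[0]),x0+int(np.flatnonzero(r)[-1]))for i,r in enumerate(s) if r.sum()>255][::3])
    for t in(50,60,70):
        t=np.radians(t);P=np.array([h-ax*r*np.cos(t)+np.array([0,0,r*np.sin(t)])+ay*y for r in(0,.142) for y in(-.062,.062)])
        print(cv2.projectPoints(P,cv2.Rodrigues(np.array(W["R"]))[0],np.array(W["t"]),np.array(W["intrinsics"],float),np.array(W["distortion"],float))[0].ravel())
```

```text
side [(113, 300, 302), (116, 302, 304), (119, 304, 306), (122, 306, 308), (125, 303, 310), (128, 305, 312), (131, 307, 314), (134, 310, 315), (137, 312, 316), (140, 314, 318), (143, 316, 319), (146, 318, 319)]
[323.6 153.4 313.8 133.2 298.2 130.  289.2 110. ]
[323.6 153.4 313.8 133.2 304.4 125.4 295.1 105.6]
[323.6 153.4 313.8 133.2 311.3 121.7 301.6 102. ]
scene [(91, 215, 217), (94, 217, 229), (97, 219, 236), (100, 221, 241), (103, 223, 251), (106, 225, 252), (109, 227, 254), (112, 229, 256), (115, 230, 257), (118, 232, 258), (121, 238, 259), (124, 245, 261), (127, 251, 263), (130, 259, 265)]
[268.7 134.  235.7 119.7 247.1 112.4 211.9  97.9]
[268.7 134.  235.7 119.7 252.1 104.6 216.8  90.4]
[268.7 134.  235.7 119.7 257.6  97.7 222.3  83.9]
```

Both views put the lid's front corners at scene (251,103), (215,91) and side (303,125), which means about 59 to 60° open. The grip is holding and the forces are steady.

```bash
python3 -m handwheel '[[0,0,0,0],[0,0,0,0],[0,0,0,0],[0,0,0,0]]' && python3 -c "
from station import bot
print(bot.hand_in())"
```

```text
clock: 16.5
eef_pos: [0.6122, 0.2132, 0.2048]
ee_rot: [0.665, 0.747, 0.001, -0.0]
ft_force: [-11.4, -3.8, 14.3]
finger_gap: 0.12
grip_force: 49.7
the job is handed in; nothing more can be done
None
```

I pressed the blue lid shut until it snapped and handed in with the gripper still holding the red lid at about 60° (measured from two camera views); hand-in returned no verdict, and I viewed 11 pictures, one over the limit of 10.

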